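# Print the balance's zero check

## Task

Take the morning zero check on the balance, whose pan is empty: push the draught shield's top window fully shut by its tab, then press TARE (the long bar), then PRINT (the square key), and last press FEED (the oblong key) on the slip printer so that the slip clears the tear bar. Press each key right down and let it come up before the next, with the window staying shut, and press no other key. Just push and press with the closed fingertips: pick nothing up, leave the printer and everything else on the bench standing where it is, and finish clear of it all.

Things in the scene. Friction and masses are not known exactly. Their poses are not given: they have to be found in the camera images.
- balance: Cream and grey milligram balance, fixed, base 330 mm (x) by 210 mm (y). Origin: centre of its underside; x from keypad (front) to back, y left, z up. Keypad from x -165 to -30 mm, rising to the back by 0.20 rad (46 to 78 mm high), display at its back middle. Glass draught shield 212 mm wide over its grips, x -34 to 165 mm, top 265 mm up, roofed by the sliding window
- window (a joint): top window of the draught shield, a 6 mm pane sliding along the balance's x axis on the shield's top: m it stands open towards the back, 0 when fully shut (forward, against its stop), at most 0.1; sliding takes about 2 N, and it stays where it is left
- window_tab (a point): centre of the exposed part of the window's upright tab, on its front edge: 70 mm wide (y), 8 mm thick (x), its top edge 8 mm above this point and the pane's upper face 8 mm below it; moves with the window. Axes as the balance's. The pane reaches from here 140 mm to the back
- key_tare_top (a point): middle of the face of the TARE key: the long bar, 60 mm (y) by 16 mm, at the front middle of the balance's keypad; stands 5.5 mm proud, goes down 3.5 mm, bottoms at about 3.5 N, springs back. z of this point is square to the sloping keypad, pointing out; y to the balance's left
- key_tare (a joint): m the TARE key is pressed, 0 to 0.0035
- key_print_top (a point): middle of the face of the PRINT key: the 18 mm square key at the front right of the keypad (on the balance's -y side), 72 mm from the middle of the TARE key; stands 5.5 mm proud, goes down 3.5 mm, bottoms at about 3.5 N, springs back. Axes as the TARE key's
- key_print (a joint): m the PRINT key is pressed, 0 to 0.0035
- key_power_top (a point): middle of the face of the balance's power key: round, 18 mm dia, front left of the keypad; sprung as the others, not to be pressed
- key_power (a joint): m the balance's power key is pressed
- key_menu (a joint): m the menu key is pressed: a small key, 20 by 10 mm, back left of the keypad beside the display, 156 mm to the left (+y) of the calibration key; not to be pressed
- key_cal_top (a point): middle of the calibration key: small, 20 by 10 mm, back right of the keypad beside the display; not to be pressed
- key_cal (a joint): m the calibration key is pressed
- printer: Slip printer, 0.5 to 0.85 kg, loose on rubber feet, 190 mm (x) by 125 mm (y). Origin: centre of its underside; x from front to back, y left, z up. Front deck 45 mm high with two keys; behind x = -20 mm a hood 77 mm high, at its front the tear bar (83 mm high) and a slip of paper (92 mm)
- key_feed_top (a point): middle of the face of the printer's FEED key: oblong, 30 mm (y) by 14 mm, right one (-y side) of the two on its front deck; stands 5.5 mm proud, goes down 3.5 mm, bottoms at about 3.5 N, springs back. z up, y to the printer's left
- key_feed (a joint): m the FEED key is pressed, 0 to 0.0035
- key_printer_power_top (a point): middle of the face of the printer's power key: round, 16 mm dia, left one on its front deck; not to be pressed
- key_printer_power (a joint): m the printer's power key is pressed
- weight: steel check weight, 30 mm dia, 50 mm high with a knob top, standing beside the printer; origin under its middle
- dish: small aluminium weighing dish, 50 mm dia, 18 mm high, on the printer's other side; origin under its middle
- jar: closed amber sample jar, 60 mm dia, 95 mm high, behind the printer; origin under its middle
- tweezers: steel tweezers, 13 x 125 mm, 9 mm high, lying in front of the printer; origin under its middle
- brush: pan brush, about 150 mm long, lying flat behind the tin
- pen: pen, 140 mm long, 9 mm thick, lying on the logbook; origin under its middle
- tin: round aluminium sample tin, 68 mm dia, 45 mm high, off to one side; origin under its middle
Things that resemble listed ones, but are neither listed nor needed, are in the scene too. What is shaped like the printer but purple is not meant.

How it is judged:
On the way, in this order (a step that is already met when the one before it is completed fails the run):
1. top window pushed fully shut (value of joint window below 0.004 m and value of joint each of key_tare, key_print, key_feed below 0.0015 m), for 0.1 s.
2. TARE pressed right down (value of joint key_tare above 0.0027 m and value of joint each of key_print, key_feed below 0.0015 m), for 0.05 s.
3. PRINT pressed right down, TARE let up (value of joint key_print above 0.0027 m and value of joint each of key_tare, key_feed below 0.0015 m), for 0.05 s.
4. FEED pressed right down, PRINT let up (value of joint key_feed above 0.0027 m and value of joint each of key_tare, key_print below 0.0015 m), for 0.05 s.
At the end, for the whole second after the job is handed in: the window is shut to within 4 mm, every key is up again (within 1 mm), the printer stands within 12 mm of where it was and at rest, and every other thing within 20 mm of where it was (value of joint window below 0.004 m and value of joint each of key_tare, key_print, key_feed, key_power, key_menu, key_cal, key_printer_power below 0.001 m and distance of printer from where it was at the start of the episode below 0.012 m and linear speed of printer below 0.01 m/s and distance of each of weight, dish, jar, tweezers, brush, pen, tin from where it was at the start of the episode below 0.02 m); the robot touches nothing.
It fails at once if a key of the zero check was pressed while the window stood open (more than 6 mm) (value of joint window above 0.006 m and value of joint any of key_tare, key_print, key_feed above 0.002 m).
It fails at once if a wrong key was pressed (value of joint any of key_power, key_menu, key_cal, key_printer_power above 0.002 m).
It fails at once if the printer was lifted or shoved more than 15 mm (distance of printer from where it was at the start of the episode above 0.015 m).
It fails at once if a bystander was lifted, carried or knocked more than 25 mm away (distance of any of weight, dish, jar, tweezers, brush, pen, tin from where it was at the start of the episode above 0.025 m).
It also fails if it takes over 62 s, if anything falls off the work surface, if the arm or the gripper's body presses on something with over 40 N, if the wrist force passes 120 N, or if a joint passes its speed limit or range.

## Robot

A 6-joint arm with a two-finger parallel gripper is mounted at the origin on the work surface. World frame = base frame: x ahead of the robot, y to its left, z up, the work surface at z = 0. Lengths are in m, angles in rad, forces in N, time in s.
With the tool pointing down it reaches from about 0.375 to 0.925 m from the base axis. Payload 5.7 kg.
Tool frame: the origin (TCP) lies midway between the tips of the shut fingers; the grasp point (between the pads) lies 19 mm behind it; z points along the fingers, x is the direction in which the jaws open and shut, and the axes are right-handed (so a half turn about z gives the same grasp; the last joint's range is limited). The gripper opens to 88 mm and grips with 3 to 60 N. Pads are 20 mm wide; open, the fingers measure 115 mm over their backs; the gripper's body (75 mm by 178 mm) begins 61 mm behind the grasp point.
Start: joints at [1.013, 0.359, 1.51, -0, 1.272, -0.115], TCP at [0.257, 0.542, 0.223] pointing down, gripper open.
Joint ranges: [-2.97, 2.97], [-1.01, 2.36], [0.21, 2.38], [-0.96, 4.11], [0.2, 2.71], [-2.98, 2.98]. Speed limits (rad/s): [2.39, 2.39, 3.14, 3.14, 3.14, 3.14].

## Interface

Orientations are given as a unit quaternion [x, y, z, w].
In Python, from bench import move_ptp, servo_line, goto_joints, move_gripper, sleep, inverse_kinematics, capture, PlanningError, close_job, spot_in, silhouettes, current_clock, current_joint_pos, current_qvel, current_joint_torque, current_position, current_orientation, current_force, current_torque, current_finger_gap gives the robot as it stands. Calls block until the motion is done:
- move_ptp(position, orientation): joint-space move of the TCP to a pose.
- servo_line(position, orientation=None, rate=0.15, contact_N=None): straight line of the TCP; orientation=None keeps the orientation; rate is the mean speed in m/s. With contact_N (N) it stops when the force on the tool has changed by that much, and returns True; else False.
- goto_joints(angles): joint-space move.
- move_gripper(opening): finger opening in m; the grip force is fixed at half the most; returns when the fingers have stopped.
- sleep(seconds).
- inverse_kinematics(position, orientation): joint angles nearest the present ones, or None.
- capture(name): name is "scene" or "side" or "wrist"; returns a dict with "image" (480x640x3 uint8, blue, green, red), "range_z" (480x640 float32, m along the optical axis (not along the pixel's ray), 0 where there is no reading), "intrinsics" (3x3 intrinsics, pixels), "R" (3x3) and "t" (3): a world point X has camera coordinates R X + t. Camera axes: x right, y down, z forward; pixel columns grow to the right and rows downward; lengths in m; the calibration is good to about 2 mm. A picture is of the moment at which its call begins.
A pose or a line that the arm cannot do raises PlanningError and nothing moves.
- close_job(): hands the job in, once; it reports no verdict.
Trained networks look in the newest picture that a camera, given by its name, has taken for a name from the list of things; names that differ only in an ending like _2 or _b are one class to them, and where a whole thing is asked for, a point or a joint stands for the part that bears it (a point fixed in the world has none). Each returns a list of dicts, best first, with "conf" (0 to 1); they miss things now and then, are a little off and sometimes report something else, mostly with a low value. They report only what shows in the picture. A call takes as long as a camera call. They do not tell look-alikes from the thing itself.
- spot_in(camera, query): "xy" ([column, row] in pixels, amid what is visible of it).
- silhouettes(camera, query): "region" (480x640 bool, what is visible of it) and "xy" ([column, row] in pixels, amid what is visible of it).
Readings, each from a call of its own:
- current_clock(): time.
- current_joint_pos(): joint angles.
- current_qvel(): joint speeds.
- current_joint_torque(): joint torques, N m.
- current_position(): TCP position.
- current_orientation(): TCP orientation.
- current_force(): force on the tool from outside, world axes, zero at the start.
- current_torque(): the same for the moment, N m.
- current_finger_gap(): finger opening in m.
Only numpy, scipy, OpenCV 4.12 (cv2) and the standard library are available. Lean on these libraries where they do the work, as an engineer would, in place of code of your own. Each camera call takes 0.05 s, during which the arm holds its last target. There are 200 camera calls.

## Working session

There is one attempt and no reset: what is moved stays moved. The work goes in short steps, each a Python script; the robot and the scene stay as the last script left them, time stands still between calls to the robot, and variables do not carry over. Pictures are saved under pics/ and viewed, about 8 in all and at most 12, crops included, and the job is handed in when it is done.

```bash
mkdir -p pics
cat > h.py <<'E'
import numpy as np, cv2
from bench import *
def world(c,u,v,z=None):
    K,R,t=c["intrinsics"],c["R"],c["t"]
    z=c["range_z"][int(round(v)),int(round(u))] if z is None else z
    p=np.linalg.inv(K)@np.array([u,v,1.])*z
    return R.T@(p-t)
def cloud(c,m=None):
    K,R,t=c["intrinsics"],c["R"],c["t"]
    m=(c["range_z"]>0)&(True if m is None else m)
    v,u=np.nonzero(m); z=c["range_z"][v,u]
    p=np.linalg.inv(K)@(np.stack([u,v,np.ones_like(u)])*z)
    return (R.T@(p-t[:,None])).T,u,v
E
python3 - <<'E'
from h import *
np.set_printoptions(precision=3,suppress=True)
for n in("scene","side"):
    c=capture(n); cv2.imwrite(f"pics/{n}0.png",c["image"])
    print(n,"cam at",-c["R"].T@c["t"])
    for q in "balance window_tab key_tare_top key_print_top key_power_top key_cal_top key_feed_top key_printer_power_top printer weight dish jar tweezers tin".split():
        print(q,[(round(d["conf"],2),[int(x) for x in d["xy"]],world(c,*d["xy"])) for d in spot_in(n,q)[:3]])
print(current_clock())
E
```

```text
scene cam at [ 0.421 -0.498  1.235]
balance [(0.91, [323, 176], array([0.584, 0.104, 0.272]))]
window_tab [(0.67, [347, 133], array([0.678, 0.216, 0.269]))]
key_tare_top []
key_print_top []
key_power_top []
key_cal_top []
key_feed_top [(0.52, [336, 331], array([ 0.529, -0.226,  0.052])), (0.39, [304, 343], array([ 0.444, -0.222, -0.003])), (0.19, [347, 133], array([0.678, 0.217, 0.271]))]
key_printer_power_top [(0.56, [385, 413], array([ 0.595, -0.447,  0.02 ]))]
printer [(0.62, [351, 314], array([ 0.577, -0.199,  0.078])), (0.56, [272, 422], array([ 0.325, -0.401,  0.076]))]
weight [(0.65, [336, 333], array([ 0.528, -0.232,  0.05 ])), (0.39, [347, 285], array([ 0.597, -0.106,  0.031])), (0.23, [402, 284], array([ 0.726, -0.163,  0.095]))]
dish [(0.81, [367, 353], array([ 0.597, -0.294,  0.004]))]
jar [(0.58, [402, 285], array([ 0.726, -0.165,  0.094]))]
tweezers [(0.68, [305, 337], array([ 0.45 , -0.208, -0.003]))]
tin [(0.68, [363, 433], array([ 0.526, -0.478,  0.045]))]
side cam at [ 0.4   -0.871  1.269]
balance [(0.65, [330, 194], array([0.595, 0.097, 0.219])), (0.32, [356, 149], array([0.691, 0.211, 0.272]))]
window_tab [(0.61, [345, 313], array([ 0.58 , -0.216,  0.08 ])), (0.56, [354, 148], array([0.689, 0.217, 0.271]))]
key_tare_top [(0.61, [281, 220], array([0.452, 0.153, 0.065]))]
key_print_top []
key_power_top []
key_cal_top []
key_feed_top [(0.53, [281, 393], array([ 0.384, -0.394,  0.049])), (0.52, [328, 327], array([ 0.532, -0.237,  0.054]))]
key_printer_power_top []
printer [(0.79, [249, 402], array([ 0.306, -0.418,  0.083]))]
weight []
dish [(0.72, [356, 347], array([ 0.601, -0.284,  0.007])), (0.42, [394, 293], array([ 0.73 , -0.172,  0.073]))]
jar [(0.73, [394, 291], array([ 0.726, -0.176,  0.093]))]
tweezers [(0.49, [295, 326], array([ 0.445, -0.195,  0.009]))]
tin [(0.86, [347, 421], array([ 0.533, -0.488,  0.046])), (0.45, [352, 150], array([0.68 , 0.212, 0.27 ]))]
1.5
```

Run:
```python
import cv2
a=cv2.imread("pics/scene0.png"); b=cv2.imread("pics/side0.png")
cv2.imwrite("pics/crop_a.png",cv2.resize(a[80:480,180:480],None,fx=2,fy=2,interpolation=cv2.INTER_CUBIC)[:,:][0:800,:].copy()[:600])
cv2.imwrite("pics/full_a.png",a)
```

```text
(no output)
```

View pics/full_a.png

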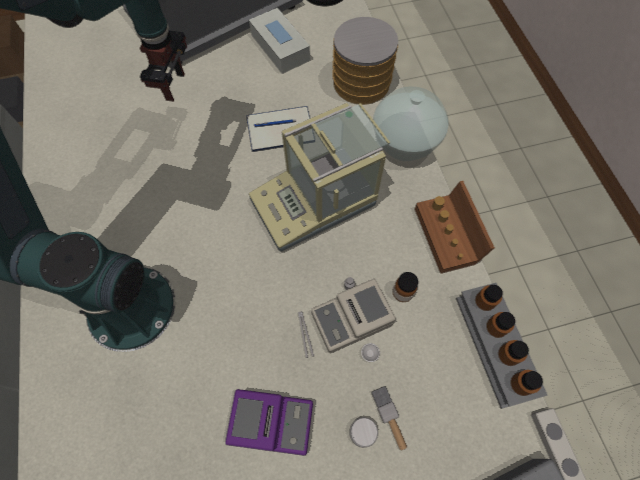

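View pics/crop_a.png

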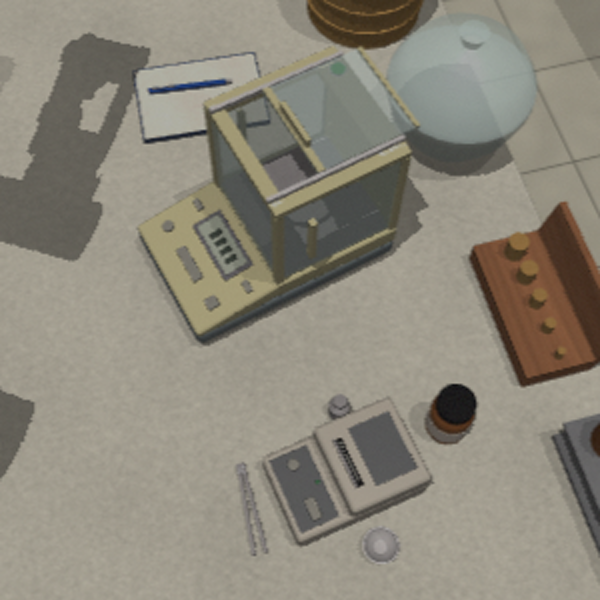

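The cream printer at (351,314) is the meant one: its FEED key is at (336,334) and its round power key at (327,312). The purple one at (270,422) is the decoy. The balance is at (323,176), with its window tab near (328,141), TARE (274,212), PRINT (286,231) and power (264,193). Next I'll get a coarse pose and a closer wrist view.

Run:
```python
from h import *
np.set_printoptions(precision=3,suppress=True)
c=capture("scene")
for n,u,v in [("tare",274,212),("print",285.5,231),("power",264,193),("tabL",321,132),("tabR",339,161),("feed",336.5,334),("ppow",326.5,312.5),("menu",278.5,182.5),("cal",303.5,223.5)]:
    print(n,world(c,u,v))
# pose above both, tool down, gripper closed
move_gripper(0.0)
T=world(c,274,212);P=world(c,285.5,231); W=world(c,264,193)
y=(W-P)[:2]; y/=np.linalg.norm(y); x=np.array([y[1],-y[0]]); print("bal yaw",np.arctan2(x[1],x[0]))
print(current_orientation())
from scipy.spatial.transform import Rotation as Ro
for yaw in np.arange(-3,3.2,.5):
    q=(Ro.from_euler('z',yaw)*Ro.from_euler('x',np.pi)).as_quat()
    for p in ([0.50,0.10,0.42],[.5,-.2,.35]):
        j=inverse_kinematics(p,q)
        print(round(yaw,1),p,None if j is None else np.round(j,2))
w=capture("wrist"); print("wrist cam",-w["R"].T@w["t"], w["R"], current_position(), current_orientation())
```

```text
tare [0.448 0.151 0.069]
print [0.467 0.086 0.062]
power [0.434 0.225 0.062]
tabL [0.609 0.225 0.289]
tabR [0.633 0.137 0.274]
feed [ 0.528 -0.232  0.049]
ppow [ 0.518 -0.171  0.053]
menu [0.482 0.241 0.075]
cal [0.521 0.09  0.074]
bal yaw 0.23458561271630776
[ 0.845  0.535 -0.     0.   ]
-3.0 [0.5, 0.1, 0.42] None
-3.0 [0.5, -0.2, 0.35] [-0.51  0.18  1.45  0.    1.51  2.49]
-2.5 [0.5, 0.1, 0.42] [0.06 0.1  1.38 0.   1.66 2.56]
-2.5 [0.5, -0.2, 0.35] [-0.51  0.18  1.45  0.    1.51  1.99]
-2.0 [0.5, 0.1, 0.42] [0.06 0.1  1.38 0.   1.66 2.06]
-2.0 [0.5, -0.2, 0.35] [-0.51  0.18  1.45 -0.    1.51  1.49]
-1.5 [0.5, 0.1, 0.42] [ 0.06  0.1   1.38 -0.    1.66  1.56]
-1.5 [0.5, -0.2, 0.35] [-0.51  0.18  1.45 -0.    1.51  0.99]
-1.0 [0.5, 0.1, 0.42] [ 0.06  0.1   1.38 -0.    1.66  1.06]
-1.0 [0.5, -0.2, 0.35] [-0.51  0.18  1.45 -0.    1.51  0.49]
-0.5 [0.5, 0.1, 0.42] [ 0.06  0.1   1.38 -0.    1.66  0.56]
-0.5 [0.5, -0.2, 0.35] [-0.51  0.18  1.45 -0.    1.51 -0.01]
0.0 [0.5, 0.1, 0.42] [ 0.06  0.1   1.38 -0.    1.66  0.06]
0.0 [0.5, -0.2, 0.35] [-0.51  0.18  1.45 -0.    1.51 -0.51]
0.5 [0.5, 0.1, 0.42] [ 0.06  0.1   1.38 -0.    1.66 -0.44]
0.5 [0.5, -0.2, 0.35] [-0.51  0.18  1.45 -0.    1.51 -1.01]
1.0 [0.5, 0.1, 0.42] [ 0.06  0.1   1.38 -0.    1.66 -0.94]
1.0 [0.5, -0.2, 0.35] [-0.51  0.18  1.45 -0.    1.51 -1.51]
1.5 [0.5, 0.1, 0.42] [ 0.06  0.1   1.38 -0.    1.66 -1.44]
1.5 [0.5, -0.2, 0.35] [-0.51  0.18  1.45  0.    1.51 -2.01]
2.0 [0.5, 0.1, 0.42] [ 0.06  0.1   1.38  0.    1.66 -1.94]
2.0 [0.5, -0.2, 0.35] [-0.51  0.18  1.45  0.    1.51 -2.51]
2.5 [0.5, 0.1, 0.42] [ 0.06  0.1   1.38  0.    1.66 -2.44]
2.5 [0.5, -0.2, 0.35] None
3.0 [0.5, 0.1, 0.42] [ 0.06  0.1   1.38  0.    1.66 -2.94]
3.0 [0.5, -0.2, 0.35] [-0.51  0.18  1.45  0.    1.51  2.77]
wrist cam [0.195 0.571 0.385] [[ 0.429  0.903  0.001]
 [ 0.874 -0.415  0.254]
 [ 0.23  -0.108 -0.967]] [0.257 0.542 0.223] [ 0.845  0.535 -0.     0.   ]
```

```bash
cat >> h.py <<'E'
from scipy.spatial.transform import Rotation as Ro
def tq(yaw,tilt=0.):
    # tool y = body x (yaw), pointing down; tilt leans tool's back toward body -x
    return (Ro.from_euler('z',yaw)*Ro.from_euler('y',-tilt)*Ro.from_euler('z',np.pi/2)*Ro.from_euler('x',np.pi)).as_quat()
E
python3 - <<'E'
from h import *
np.set_printoptions(precision=3,suppress=True)
servo_line([0.257,0.542,0.42],rate=.25)
ims=[]
for i,(p,y) in enumerate([([0.50,0.14,0.44],.23),([0.51,-.2,.32],.23)]):
    move_ptp(p,tq(y))
    c=capture("wrist"); cv2.imwrite(f"pics/w{i}.png",c["image"]); np.savez(f"w{i}.npz",**c)
    for q in "window_tab key_tare_top key_print_top key_power_top key_cal_top".split() if i==0 else "key_feed_top key_printer_power_top printer weight tweezers".split():
        print(q,[(round(d["conf"],2),[int(x) for x in d["xy"]],world(c,*d["xy"])) for d in spot_in("wrist",q)[:3]])
print(current_clock())
E
```

```text
window_tab [(0.94, [317, 428], array([0.692, 0.184, 0.272])), (0.35, [281, 147], array([0.468, 0.085, 0.064]))]
key_tare_top [(0.84, [341, 145], array([0.448, 0.157, 0.065])), (0.19, [30, 133], array([ 0.524, -0.228,  0.05 ]))]
key_print_top [(0.79, [281, 147], array([0.468, 0.085, 0.065])), (0.72, [134, 214], array([ 0.6  , -0.09 ,  0.043]))]
key_power_top [(0.75, [397, 145], array([0.432, 0.225, 0.065])), (0.48, [341, 147], array([0.451, 0.158, 0.064])), (0.36, [275, 191], array([0.522, 0.09 , 0.077]))]
key_cal_top []
key_feed_top [(0.78, [151, 16], array([ 0.383, -0.389,  0.051])), (0.76, [284, 203], array([ 0.527, -0.233,  0.051])), (0.46, [348, 206], array([ 0.516, -0.167,  0.049]))]
key_printer_power_top []
printer [(0.8, [311, 234], array([ 0.555, -0.197,  0.044])), (0.7, [159, 22], array([ 0.386, -0.382,  0.05 ]))]
weight [(0.79, [383, 288], array([ 0.6  , -0.104,  0.033]))]
tweezers [(0.68, [341, 140], array([ 0.453, -0.188,  0.01 ])), (0.43, [220, 249], array([ 0.606, -0.296,  0.005]))]
7.55
```

View pics/w0.png

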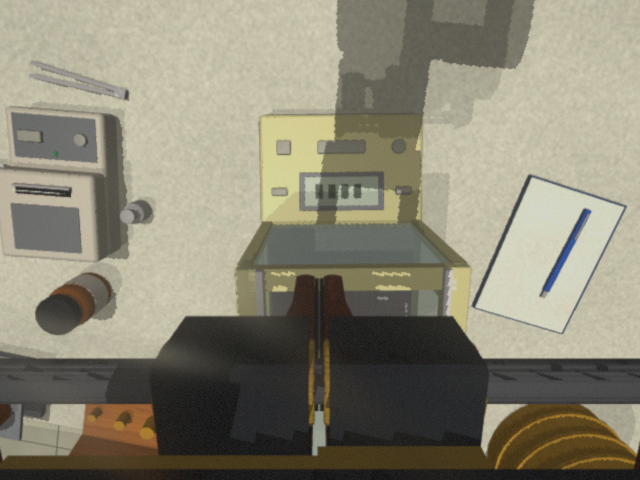

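View pics/w1.png

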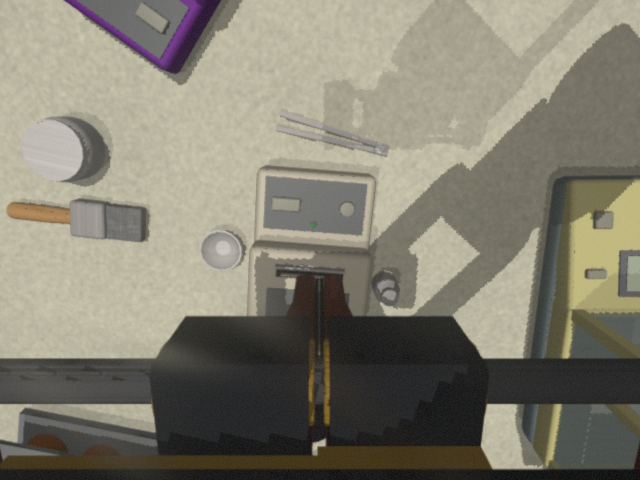

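The wrist views agree with the scene camera: TARE is at (341,146), PRINT (284,147) and power (399,146) in w0, and FEED is at (286,204) in w1 on the cream printer, left of the round power key at (347,209). Now I'll measure the window tab from the range cloud.

Run:
```python
from h import *
np.set_printoptions(precision=4,suppress=True)
T=np.array([.448,.155]); yaw=.245
R2=np.array([[np.cos(yaw),-np.sin(yaw)],[np.sin(yaw),np.cos(yaw)]])
def loc(P): return (P[:,:2]-T)@R2   # balance-aligned, origin TARE
for n in("scene","side"):
    c=capture(n); cv2.imwrite(f"pics/{n}1.png",c["image"]); P,u,v=cloud(c)
    L=loc(P); m=(P[:,2]>.2795)&(P[:,2]<.30)&(L[:,0]>.05)&(L[:,0]<.32)&(abs(L[:,1])<.06)
    print(n,m.sum())
    if m.sum():
        print("loc x,y,z pct",np.percentile(np.c_[L[m],P[m,2]],[0,10,50,90,100],axis=0)); print("pix",u[m].mean(),v[m].mean(), P[m].mean(0))
        cc=np.cov(L[m].T); print("dir",np.linalg.eigh(cc)[1][:,1])
    # roof rim outline and pane heights
    m=(P[:,2]>.255)&(P[:,2]<.2795)&(L[:,0]>0)&(L[:,0]<.4)&(abs(L[:,1])<.16)
    r=cv2.minAreaRect(P[m,:2].astype(np.float32)*1000); print("roof",r,"z med",np.percentile(P[m,2],[10,50,90]))
    # balance keypad front edge / sides
w=dict(np.load("w0.npz")); P,u,v=cloud(w); L=loc(P)
m=(P[:,2]>.03)&(P[:,2]<.09)&(L[:,0]>-.08)&(L[:,0]<.10)&(abs(L[:,1])<.14)
print("keypad rect",cv2.minAreaRect(P[m,:2].astype(np.float32)*1000), "loc pct",np.percentile(L[m],[0,.5,99.5,100],axis=0))
A=np.c_[L[m],np.ones(m.sum())]; s=abs(L[m][:,1])<.1
print("plane",np.linalg.lstsq(A[s],P[m][s,2],rcond=None)[0])
for k,(uu,vv) in dict(tare=(341,146),pr=(284,147),pw=(399,146)).items():
    q=P[(abs(u-uu)<4)&(abs(v-vv)<3)]; print(k,np.median(q,0),loc(np.median(q,0)[None]))
w=dict(np.load("w1.npz")); P,u,v=cloud(w)
for k,(uu,vv) in dict(feed=(286,204),ppw=(347,209)).items():
    q=P[(abs(u-uu)<4)&(abs(v-vv)<3)]; print(k,np.median(q,0))
m=(P[:,2]>.025)&(P[:,2]<.07)&(abs(P[:,0]-.53)<.06)&(abs(P[:,1]+.2)<.085); m&=(v<242)
print("deck",cv2.minAreaRect(P[m,:2].astype(np.float32)*1000))
print(current_clock())
```

```text
scene 30
loc x,y,z pct [[0.1706 0.007  0.2818]
 [0.1717 0.0111 0.2832]
 [0.1744 0.0213 0.2858]
 [0.1787 0.0316 0.2881]
 [0.1792 0.0345 0.2903]]
pix 322.8333333333333 134.4 [0.6125 0.2184 0.2857]
dir [-0.0839  0.9965]
roof ((680.203369140625, 249.4759063720703), (155.53799438476562, 267.9408264160156), 49.630741119384766) z med [0.265  0.2706 0.2734]
side 1
loc x,y,z pct [[ 0.2772 -0.0515  0.28  ]
 [ 0.2772 -0.0515  0.28  ]
 [ 0.2772 -0.0515  0.28  ]
 [ 0.2772 -0.0515  0.28  ]
 [ 0.2772 -0.0515  0.28  ]]
pix 372.0 155.0 [0.7294 0.1723 0.28  ]
dir [nan nan]
roof ((708.09375, 195.81459045410156), (241.41937255859375, 140.8871612548828), 77.7761459350586) z med [0.2643 0.2708 0.274 ]
keypad rect ((476.7723693847656, 161.85604858398438), (135.91455078125, 207.1240234375), 13.892206192016602) loc pct [[-0.0386 -0.1037]
 [-0.0375 -0.1005]
 [ 0.0969  0.1022]
 [ 0.0976  0.1031]]
plane [ 0.2139 -0.0001  0.0591]
tare [0.4492 0.1569 0.0645] [[0.0016 0.0015]]
pr [0.4665 0.0884 0.0648] [[ 0.0018 -0.069 ]]
pw [0.4328 0.2269 0.0649] [[0.0027 0.0734]]
feed [ 0.5271 -0.2305  0.0506]
ppw [ 0.5178 -0.1679  0.0507]
deck ((527.1425170898438, -201.182373046875), (79.1755599975586, 125.06209564208984), 8.790064811706543)
7.65<stdin>:12: RuntimeWarning: Degrees of freedom <= 0 for slice
  c *= np.true_divide(1, fact)
  c *= np.true_divide(1, fact)
```

```bash
cat >> h.py <<'E'
T=np.array([.4487,.1566]); yaw=.2425
ex=np.array([np.cos(yaw),np.sin(yaw),0]); ey=np.array([-ex[1],ex[0],0])
def B(x,y,z): return np.array([T[0],T[1],0])+x*ex+y*ey+np.array([0,0,z])
def L3(p): p=np.asarray(p)-np.array([T[0],T[1],0]); return np.round([p@ex,p@ey,p[2]],4)
E
python3 - <<'E'
from h import *
q=tq(yaw)
servo_line([0.51,-.2,.40],rate=.3)
move_ptp(B(.203,0,.40),q)
print("ik",current_position(),current_joint_pos())
print("to .30",servo_line(B(.203,0,.30),rate=.15,contact_N=4))
print("down",servo_line(B(.203,0,.2785),rate=.03,contact_N=3),L3(current_position()),current_force())
c=capture("wrist"); cv2.imwrite("pics/w2.png",c["image"])
c=capture("scene"); cv2.imwrite("pics/s2.png",cv2.resize(c["image"][80:230,240:440],None,fx=4,fy=4,interpolation=cv2.INTER_CUBIC))
print(current_clock())
E
```

```text
ik [0.645865   0.20403069 0.39991501] [ 2.04419545e-01  3.84255685e-01  1.04919697e+00 -6.01659518e-04
  1.70846926e+00 -1.60760997e+00]
to .30 False
down False [0.2031 0.     0.2786] [-0.37808935 -0.13390468 -0.75497024]
11.425
```

View pics/s2.png

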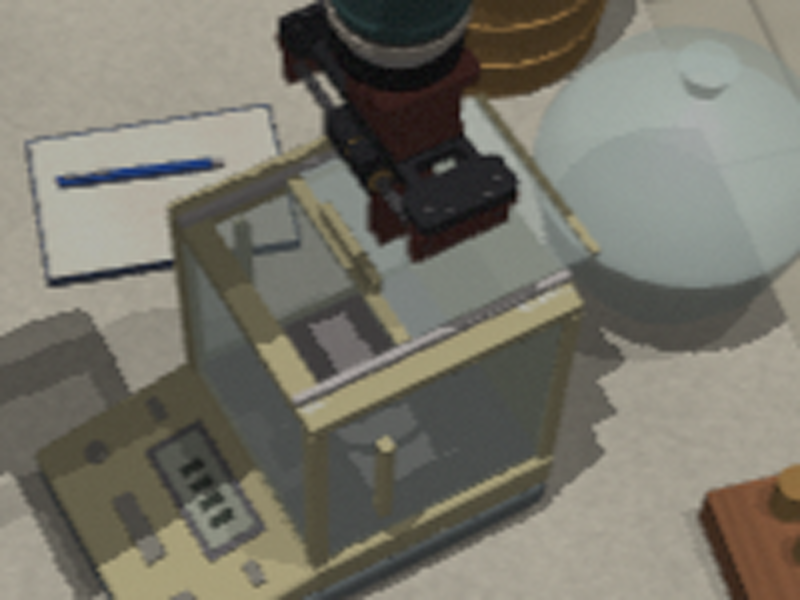

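The closed tips are above the pane, behind the tab (345,240 in the crop), with no contact. Now I'll push the window shut.

Run:
```python
from h import *
print(servo_line(B(.170,0,.2785),rate=.03,contact_N=12),L3(current_position()),current_force())
print(servo_line(B(.125,0,.2785),rate=.04,contact_N=12),L3(current_position()),current_force())
print(servo_line(B(.080,0,.2785),rate=.02,contact_N=8),L3(current_position()),current_force())
sleep(.2); print(L3(current_position()),current_force(),current_clock())
c=capture("scene"); cv2.imwrite("pics/s3.png",cv2.resize(c["image"][80:230,240:440],None,fx=4,fy=4,interpolation=cv2.INTER_CUBIC))
```

```text
False [ 0.1698 -0.      0.2785] [-1.12368429  0.2772247   0.43922948]
False [0.1257 0.     0.2787] [ 4.35941074  1.34962981 -1.65477112]
True [0.1258 0.     0.2785] [0.87241911 0.05918214 0.77819056]
[1.258e-01 1.000e-04 2.781e-01] [-0.00511419 -0.88823538  0.24558453] 14.65
```

View pics/s3.png

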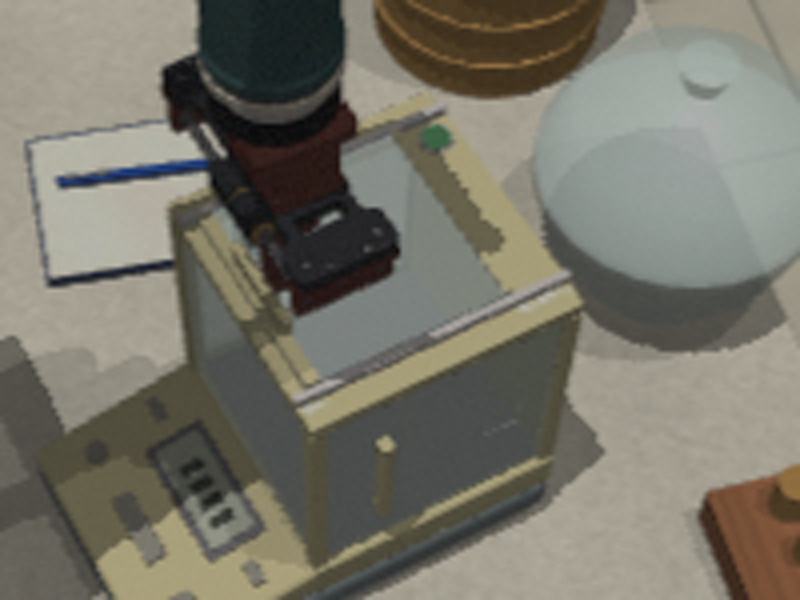

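Run:
```python
from h import *
for k in range(3):
    r=servo_line(B(.090,0,.2785),rate=.015,contact_N=15); print(r,L3(current_position()),current_force())
    sleep(.1); print(L3(current_position()),current_force())
print(current_clock())
```

```text
True [1.259e-01 1.000e-04 2.783e-01] [1.22047793 0.42659342 1.08399231]
[1.258e-01 1.000e-04 2.780e-01] [ 1.39768623 -0.14716393  1.41825318]
True [1.259e-01 1.000e-04 2.779e-01] [ 1.65452201 -0.36008234  0.91524872]
[1.259e-01 1.000e-04 2.778e-01] [0.22235207 0.19010258 1.14999079]
True [1.260e-01 1.000e-04 2.779e-01] [2.15701635 0.03996274 0.83692433]
[0.126  0.     0.2777] [ 0.54335235 -0.56812858  1.55679436]
17.15
```

A hard stop at 0.126 held against 15 N. I'll back off, lift, and check the window before touching any key.

Run:
```python
from h import *
np.set_printoptions(precision=4,suppress=True)
servo_line(B(.137,0,.2785),rate=.04); servo_line(B(.137,0,.34),rate=.2)
move_ptp(B(-.03,0,.25),tq(yaw,.2)); print(current_position(),current_clock())
c=capture("scene"); cv2.imwrite("pics/s4.png",cv2.resize(c["image"][80:230,240:440],None,fx=4,fy=4,interpolation=cv2.INTER_CUBIC))
P,u,v=cloud(c); L=np.c_[(P-np.r_[T,0])@ex,(P-np.r_[T,0])@ey]
m=(P[:,2]>.2795)&(P[:,2]<.30)&(L[:,0]>.06)&(L[:,0]<.32)&(abs(L[:,1])<.06)
if m.sum(): print(m.sum(),np.percentile(np.c_[L[m],P[m,2]],[0,10,50,90,100],axis=0))
```

```text
[0.4209 0.1496 0.2504] 18.825
91 [[ 0.1047 -0.0358  0.2796]
 [ 0.1057 -0.0318  0.2819]
 [ 0.1089 -0.0038  0.2862]
 [ 0.1124  0.0246  0.2884]
 [ 0.1468  0.0338  0.2921]]
```

View pics/s4.png

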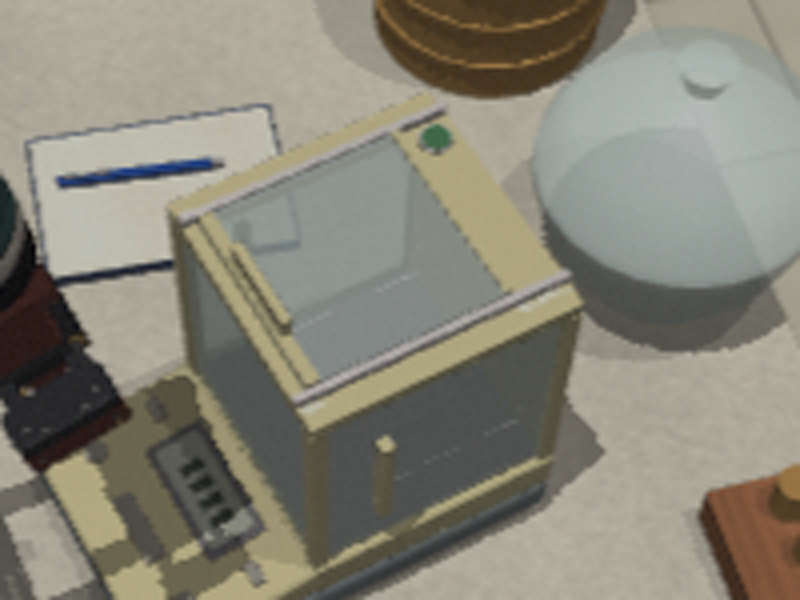

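The window is shut: the pane's front edge lies along the front stop bar (215,220 to 310,385) with no gap. Next are the TARE and PRINT presses.

```bash
cat >> h.py <<'E'
def press(face,q,n,depth=.008,N=6):
    move_ptp(face+.05*n,q); servo_line(face+.012*n,rate=.1); f0=current_force()
    r=servo_line(face-depth*n,rate=.015,contact_N=N)
    h=(np.asarray(current_position())-face)@n; f=(np.asarray(current_force())-f0)@n
    sleep(.15); h2=(np.asarray(current_position())-face)@n; f2=(np.asarray(current_force())-f0)@n
    print("contact",r,"h mm",round(h*1e3,2),round(h2*1e3,2),"F",round(f,2),round(f2,2))
    return r
E
python3 - <<'E'
from h import *
n=-np.sin(.2)*ex+np.array([0,0,np.cos(.2)]); q=tq(yaw,.2)
f=B(.0,.0,.0645); press(f,q,n); sleep(.1)
print(current_clock())
E
```

```text
contact True h mm -3.38 -3.34 F 9.28 8.21
21.2333
```

Run:
```python
from h import *
n=-np.sin(.2)*ex+np.array([0,0,np.cos(.2)]); q=tq(yaw,.2)
servo_line(B(0,0,.0645)+.05*n,rate=.1)
c=capture("side"); print("print key",[(round(d["conf"],2),L3(world(c,*d["xy"]))) for d in spot_in("side","key_print_top")[:2]])
f=B(.0,-.0715,.0645); press(f,q,n)
servo_line(f+.05*n,rate=.1)
servo_line(f+[0,0,.15],rate=.3)
print(current_clock())
py=.155; F=np.array([.5271,-.2315,.0505])
move_ptp(F+[0,0,.12],tq(py))
c=capture("wrist"); cv2.imwrite("pics/w5.png",c["image"])
for k in("key_feed_top","key_printer_power_top"): print(k,[(round(d["conf"],2),[int(x) for x in d["xy"]],np.round(world(c,*d["xy"]),4)) for d in spot_in("wrist",k)[:3]])
print(current_clock())
```

```text
print key [(0.4, array([-0.0768, -0.6443,  0.046 ]))]
contact True h mm -3.36 -3.3 F 10.48 8.14
25.2333
key_feed_top [(0.78, [314, 228], array([ 0.5258, -0.2338,  0.0514]))]
key_printer_power_top []
26.625
```

View pics/w5.png

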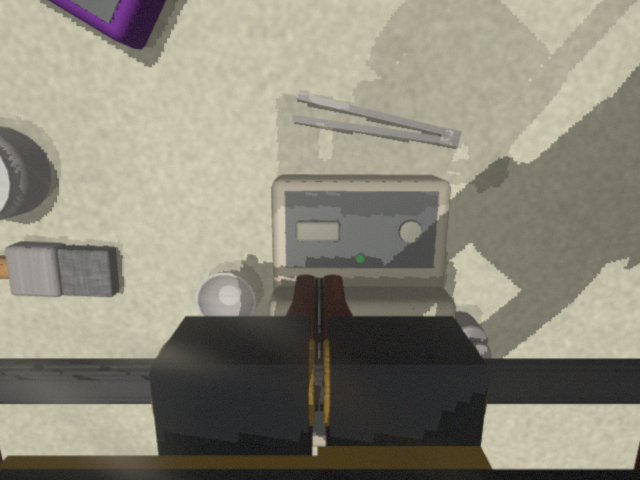

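FEED is at (318,231), in line with the fingertips at column 319. The round power key is well off at (411,232). I'll press FEED.

Run:
```python
from h import *
n=np.array([0,0,1.]); F=np.array([.5266,-.2325,.0508])
press(F,tq(.155),n); servo_line(F+.05*n,rate=.08); servo_line(F+.30*n,rate=.25)
move_ptp([.42,-.13,.42],tq(.155))
c=capture("wrist"); cv2.imwrite("pics/w6.png",c["image"])
print([(round(d["conf"],2),np.round(world(c,*d["xy"]),4)) for d in spot_in("wrist","key_feed_top")[:2]])
c=capture("scene"); cv2.imwrite("pics/s6.png",c["image"])
print(current_position(),current_force(),current_clock())
```

```text
contact True h mm -3.51 -3.53 F 7.04 6.25
[(0.83, array([ 0.5275, -0.2345,  0.0513])), (0.67, array([ 0.383 , -0.3849,  0.0504]))]
[ 0.42071754 -0.13080923  0.41859464] [-0.67827622 -0.14654443 -0.14466251] 31.4917
```

View pics/s6.png

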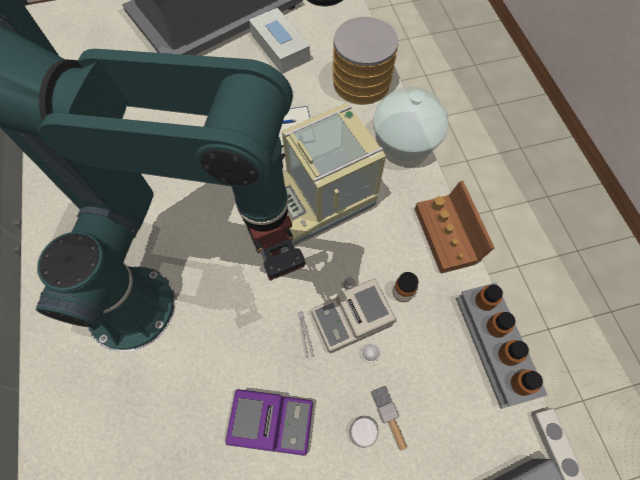

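The printer (351,314), weight, dish, jar, tweezers, tin and brush are where they were. The window is still shut and the arm is clear.

```bash
python3 -c "
from bench import *
close_job(); print(current_clock())"
```

```text
the job is handed in; nothing more can be done
the job is handed in; nothing more can be done
```

The zero check is done and handed in. I pushed the window shut by its tab, then pressed TARE, PRINT and FEED on the cream printer, letting each key up before the next. The robot's clock read 31.5 s of the allowed 62 s just before hand-in.

- **Window:** it came up against a hard stop that held against a 15 N push. A scene picture then showed the pane against the front stop bar with no gap, and it still looked shut in the last picture.
- **Keys:** each press stopped 3.4 to 3.5 mm below the measured key face, at 6 to 10 N, against the 3.5 mm travel and 3.5 N needed. The tips came off each key in a straight line.
- **Printer and bystanders:** after the presses FEED was still within about 2 mm of its earlier position. In the last picture nothing visible had moved and the arm was clear. The arm partly hid the logbook and pen there, but it never went down near them.

**Not confirmed:**
- I could not read the key joints, so the presses are judged by depth and force.
- I did not check that the slip itself advanced past the tear bar.
- The network failed to find PRINT in the side view before that press (its only hit was false), so I used the earlier wrist measurement and the given 72 mm spacing.

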